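Feel out a flywheel's counterweight and hold it at the bottom

ROBOT

A 6-joint arm with a two-finger parallel gripper is mounted at the origin on the work surface. World frame = base frame: x ahead of the robot, y to its left, z up, the work surface at z = 0. Lengths are in mm, angles in rad, forces in N, time in s.
With the tool pointing down it reaches from about 350 to 975 mm from the base axis. Payload 7.1 kg.
Tool frame: the origin (TCP) lies at the very end of the fingers, on their centre line; the grasp point (between the pads) lies 19 mm behind it (ctrl.pinch_z is the distance from the TCP to the grasp point, in mm); z points along the fingers, y is the direction in which the jaws open and shut (so a half turn about z gives the same grasp; the last joint's range is limited). The gripper opens to 88 mm and grips with 3 to 60 N. Pads are 20 mm wide; open, the fingers measure 115 mm over their backs; the gripper's body (75 mm by 178 mm) begins 61 mm behind the grasp point.
Start: joints at [-1.142, 0.423, 1.63, -0, 1.089, -0.019], TCP at [270.629, -563.351, 222.675] pointing down, gripper open.
Joint ranges: [-3, 3], [-0.9, 2.11], [0.09, 2.58], [-1.31, 4.45], [0.11, 2.69], [-2.54, 2.54]. Speed limits (rad/s): [2.39, 2.39, 3.01, 3.14, 3.14, 3.14].

INTERFACE

Orientations are given as a rotation vector (axis times angle).
In Python, from workcell import ctrl gives the robot as it stands.
- The arm moves only by the shell command python3 -m inch 'ROWS' [OPENING]. ROWS is JSON, a list of rows, each an object with "xyz": the shift along the tool's x, y, z in cm, a list of three; "spin": the turn about the tool's z in degrees. A call has 1 to 20 rows; each row is the pose to reach, as a shift and turn from the pose measured when the call began, along the tool's axes at that moment; what a row does not reach only later rows make up. A row lasts 1/10 s, in which the tool goes at most 50 mm and 8.59 degrees, less where a joint would pass 70% of its speed; a pose out of reach is approached as far as the arm can. A call with a gripper value outside its range is refused whole. OPENING is the closure, from 0 (fully open) to 1 (shut), set as the call begins (- or left out, the last holds). The fingers move at their own pace and stop on an object; the grip force is fixed at half the most. Time passes only in rows, so rows that repeat a pose let the fingers close. It gives the time, the measured TCP pose, the force and the opening at its end, in the units of the state.
- ctrl.get_obs(): the state, without advancing time (a new reading comes with each control period).
- ctrl.get_image(name): name is "side" or "top" or "wrist"; returns the picture (384x512x3 uint8, red, green, blue); there is no depth.
- ctrl.camera_info(name): a dict with "camera_matrix" (3x3 intrinsics, pixels), "R" (3x3) and "t" (3): a world point X has camera coordinates R X + t; the wrist camera has in their place "hand_eye" (4x4, takes a point from camera to tool coordinates, whose origin is the TCP and whose axes are the flange's). Camera axes: x right, y down, z forward; pixel columns grow to the right and rows downward; lengths in mm; the calibration is good to about 2 mm. The wrist camera is an equidistant fisheye: a pixel r from the principal point sees the ray r / f radians off the axis. A picture is of the moment at which its call begins: read the wrist's pose just before it. camera_info takes no time and is no camera call.
- ctrl.close_job(): hands the job in, once; it reports no verdict.
The state is a dict: "t": time; "qpos": joint angles; "qvel": joint speeds; "joint_torque": joint torques, N m; "ee_pos": TCP position; "orientation": TCP orientation; "ft_force": force on the tool from outside, world axes, zero at the start; "moment": the same for the moment, N m; "width": finger opening in mm.
Only numpy, scipy, OpenCV 4.12 (cv2) and the standard library are available. Lean on these libraries where they do the work, as an engineer would, in place of code of your own. Each camera call takes 0.05 s, during which the arm holds its last target. There are 200 camera calls.

TASK

The compressor flywheel in the bearing stand has a counterweight hidden under its covers, so one side is heavy, but nothing shows which, and its bearings are too stiff to let it settle by itself. Take it by the rim, turn it and feel from the pull where the heavy side is; then bring the heavy side to the bottom and finish still gripping the rim, holding the wheel still, so that I can chalk the lowest point. Leave the hammer, the bowl of washers and the red fuse box where they are.

Things in the scene. Friction and masses are not known exactly. Their poses are not given: they have to be found in the camera images.
- wheel_centre (a point): Centre of the flywheel, on its shaft, 145 mm above the bench; belongs to the fixed stand, so does not spin. Its y axis runs along the level shaft, z up, x level in the plane of the wheel. Bare steel rim 220 mm across, 26 mm wide along the shaft, 22 mm deep radially; inside it the dark covers lie 4 mm below each rim face; hub 60 mm across, 46 mm long. Wheel about 4.6 kg.
- stand: Fixed bearing stand, origin under its centre, axes as wheel_centre: grey base plate 240 x 250 x 8 mm, two grey risers with blue pillow-block bearings, centred 82 mm either side along y, each 50 mm wide and 145 mm long, tops 182 mm above the bench. The shaft reaches 140 mm either side. The upper part of the rim stands free above them.
- flywheel (a joint): Turn of the wheel (rad, endless), positive about +y of wheel_centre: the top of the rim goes to its +x. Zero says nothing of the heavy side. The felt-sealed bearings drag with about 0.56 N m against any turning, so the wheel stays where left. The counterweight pulls towards its lowest place with 0.38 to 0.51 N m when level with the shaft, times the sine of its angle from straight down elsewhere.
- key (a point): Small brass key on the shaft's +y end, 14 mm from the axis and 126 mm along y from the wheel's centre; turns with the wheel (straight up when joint flywheel is 0). Not related to the heavy side, which lies anywhere round the wheel and starts at least 50 degrees from the bottom.
- hammer: Bystander: loose tack hammer 250 mm long lying beside the stand, wooden handle, steel head; origin under its middle, x along it towards the head. Leave it alone.
- bowl: Bystander: loose white ceramic bowl with washers, 128 mm across, 48 mm high; origin under its centre. Leave it alone.
- fuse_box: Bystander: loose red plastic fuse box 100 x 70 x 48 mm; origin under its centre. Leave it alone.

How it is judged (in metres and radians):
On the way:
1. the flywheel has been taken by the fingers and turned (contact force between the fingers and flywheel above 4 N and distance of key from where it was at the start of the episode above 0.004 m), for 0.1 s.
At the end, for the whole second after the job is handed in: The counterweight is within 20 degrees (0.35 rad) of straight below the shaft, wheel still (under 0.05 rad/s), fingers gripping the rim (over 4 N, grasp point within 12 mm of its mid-plane, 70 to 128 mm from its centre); hammer, bowl and fuse box moved under 15 mm (angle between counterweight_c0's own z axis and vertical below 0.35 rad and contact force between the fingers and flywheel above 4 N and velocity of joint flywheel between -0.05 and 0.05 rad/s and distance between the grasp point and wheel_centre between 0.07 and 0.128 m and y of the grasp point in the frame of wheel_centre between -0.012 and 0.012 m and distance of each of hammer, bowl, fuse_box from where it was at the start of the episode below 0.015 m); the arm keeps its last pose, push and grip.
It fails at once if the hammer, the bowl or the fuse box is shifted by more than 15 mm (distance of any of hammer, bowl, fuse_box from where it was at the start of the episode above 0.015 m).
It also fails if it takes over 72 s, if anything falls off the work surface, if the arm or the gripper's body presses on something with over 40 N, if the wrist force passes 120 N, or if a joint passes its speed limit or range.

## Working session

There is one attempt and no reset: what is moved stays moved. The work goes in short steps, Python scripts to look and compute and a shell command to move; the robot and the scene stay as the last step left them, time stands still between calls to the robot, and variables do not carry over. Pictures are saved under pics/ and viewed, about 8 in all and at most 12, crops included, and the job is handed in when it is done.

```bash
mkdir -p pics; ls
python3 - <<'E'
from workcell import ctrl
import cv2,numpy as np
o=ctrl.get_obs();print({k:np.round(v,3).tolist() for k,v in o.items()})
a=[ctrl.get_image(n) for n in("top","side")]
for n,i in zip(("top","side"),a): cv2.imwrite(f"pics/{n}0.png",i[:,:,::-1]); c=ctrl.camera_info(n);print(n,{k:np.round(np.array(v),4).tolist() for k,v in c.items() if k in("camera_matrix","R","t")})
E
```

```text
pics
{'t': 0.0, 'qpos': [-1.142, 0.424, 1.631, -0.0, 1.089, -0.019], 'qvel': [0.001, 0.001, 0.0, -0.003, -0.0, -0.002], 'joint_torque': [-0.002, -54.464, -27.366, 0.064, 0.023, -0.0], 'ee_pos': [270.395, -562.883, 221.905], 'orientation': [-3.062, -0.697, 0.0], 'ft_force': [-0.497, 0.798, -0.843], 'moment': [0.011, -0.012, -0.014], 'width': 87.822}
top {'camera_matrix': [[435.4733, 0.0, 255.5641], [0.0, 435.4733, 193.1687], [0.0, 0.0, 1.0]], 'R': [[0.023, -0.9997, -0.0107], [-0.9926, -0.0215, -0.1198], [0.1195, 0.0134, -0.9927]], 't': [32.6611, 616.9397, 1289.0993]}
side {'camera_matrix': [[494.595, 0.0, 250.3824], [0.0, 494.595, 183.7191], [0.0, 0.0, 1.0]], 'R': [[-0.9522, -0.3055, 0.0078], [-0.1893, 0.5698, -0.7997], [0.2399, -0.7629, -0.6004]], 't': [594.4698, 187.2121, 1224.7835]}
```

View pics/top0.png

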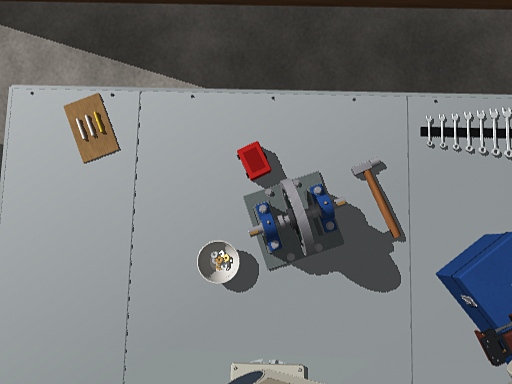

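View pics/side0.png

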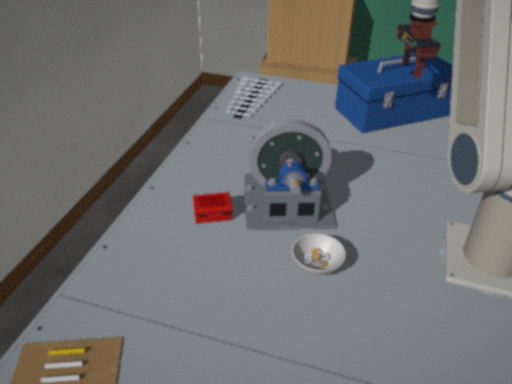

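The top view shows the wheel at about (300,215), with the shaft running from (252,231) to (344,202). The bowl is at (218,262), the fuse box at (254,160) and the hammer at (380,200). The side view shows the near shaft end at about (297,183).

```bash
cat > h.py <<'E'
import cv2,numpy as np
from workcell import ctrl
from scipy.spatial.transform import Rotation as Ro
def cam(n):
    c=ctrl.camera_info(n);return np.array(c["camera_matrix"]),np.array(c["R"]),np.array(c["t"])
def ray(n,uv):
    K,R,t=cam(n);d=R.T@np.linalg.solve(K,[*uv,1]);return -R.T@t,d
def onz(n,uv,z):
    o,d=ray(n,uv);return o+d*(z-o[2])/d[2]
def proj(n,X):
    K,R,t=cam(n);p=K@(R@np.array(X,float)+t);return p[:2]/p[2]
E
python3 - <<'E'
from h import *
im=cv2.imread("pics/top0.png");hsv=cv2.cvtColor(im,cv2.COLOR_BGR2HSV)
roi=np.zeros(im.shape[:2],np.uint8);roi[150:290,180:410]=1
def blobs(m,amin):
    n,l,s,c=cv2.connectedComponentsWithStats((m*roi).astype(np.uint8));return [(s[i,4],c[i],s[i,:4]) for i in range(1,n) if s[i,4]>amin]
blue=cv2.inRange(hsv,(105,120,40),(125,255,255))//255
for b in blobs(blue,40): print("blue",b,onz("top",b[1],165).round(1))
red=cv2.inRange(hsv,(0,180,80),(6,255,255))//255
for b in blobs(red,40): print("red",b,onz("top",b[1],48).round(1))
br=cv2.inRange(hsv,(7,60,60),(25,255,255))//255
for b in blobs(br,8): print("brown",b,onz("top",b[1],145).round(1),onz("top",b[1],15).round(1))
for n,uv in (("bowl",(218,262)),("hamhead",(368,168)),("hamend",(397,236))): print(n,onz("top",uv,20).round(1))
cr=[onz("top",uv,8)for uv in((244,195),(320,171),(344,243),(268,270))];print("base",np.round(cr,0).tolist(),np.mean(cr,0))
a=cv2.resize(im[150:280,230:360],None,fx=4,fy=4,interpolation=3);s=cv2.imread("pics/side0.png")
b=cv2.resize(s[110:240,235:345],None,fx=4,fy=4,interpolation=3)[:520]
o=np.hstack([a,b]);o=cv2.resize(o,None,fx=.8,fy=.8);cv2.imwrite("pics/crop.png",o);print(o.shape)
E
```

```text
blue (np.int32(490), array([324.37142857, 207.38571429]), array([310, 184,  27,  49], dtype=int32)) [ 565.6 -144.3  165. ]
blue (np.int32(472), array([268.84322034, 226.45338983]), array([256, 202,  26,  49], dtype=int32)) [510.1   6.5 165. ]
red (np.int32(629), array([253.83624801, 162.00794913]), array([237, 150,  34,  29], dtype=int32)) [710.3  53.8  48. ]
brown (np.int32(560), array([381.26428571, 203.33928571]), array([364, 169,  36,  69], dtype=int32)) [ 582.2 -305.1  145. ] [ 595.6 -341.    15. ]
brown (np.int32(26), array([340.80769231, 202.92307692]), array([337, 201,   9,   5], dtype=int32)) [ 580.9 -192.8  145. ] [ 594.2 -216.7   15. ]
brown (np.int32(28), array([253.89285714, 232.17857143]), array([250, 230,   9,   5], dtype=int32)) [494.3  47.1 145. ] [498.3  49.1  15. ]
brown (np.int32(93), array([220.33333333, 260.68817204]), array([215, 254,  15,  16], dtype=int32)) [414.2 137.5 145. ] [409.5 149.2  15. ]
bowl [405.6 155.7  20. ]
hamhead [ 704.2 -299.9   20. ]
hamend [ 496.4 -386.1   20. ]
base [[613.0, 83.0, 8.0], [694.0, -153.0, 8.0], [472.0, -228.0, 8.0], [385.0, 4.0, 8.0]] [540.78252658 -73.62822084   8.        ]
(416, 768, 3)
```

View pics/crop.png

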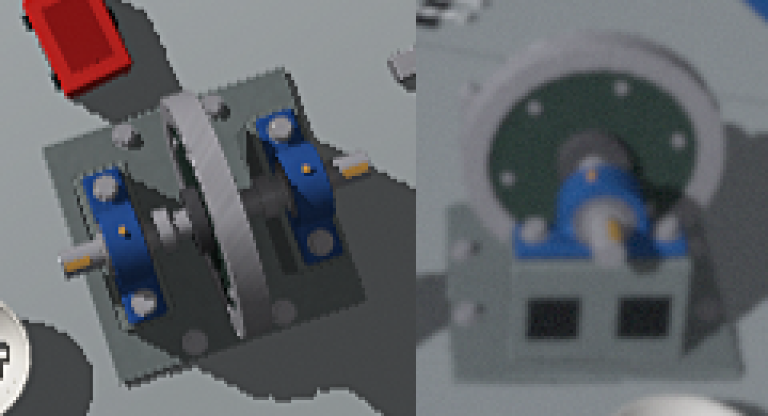

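The shaft axis lies along about (-0.34, 0.94) and the wheel centre is near (538.5, -72). I'll write a target-to-tool-shift helper and then move above the wheel.

```bash
cat >> h.py <<'E'
C=np.array([538.5,-72.,145.]);UY=np.array([-.34,.94,0]);UY/=np.linalg.norm(UY);UX=np.cross(UY,[0,0,1])
def shift(P,jaw=None):
    o=ctrl.get_obs();R=Ro.from_rotvec(o["orientation"]).as_matrix()
    s=R.T@(np.array(P)-o["ee_pos"])/10
    sp=None
    if jaw is not None:
        v=R.T@jaw;sp=np.degrees(np.arctan2(-v[0],v[1]));sp=(sp+90)%180-90
    return s.round(2),sp
def wheel(phi,r,dy=0,z=0): # TCP target with grasp point at rim angle phi(deg) from top to +x
    p=np.radians(phi);return C+UX*r*np.sin(p)+np.array([0,0,r*np.cos(p)-19+z])+UY*dy
E
python3 - <<'E'
from h import *
R=Ro.from_rotvec(ctrl.get_obs()["orientation"]).as_matrix();print(R.round(3))
print(UX,UY,shift(wheel(0,103,z=0)+[0,0,130],UY))
E
```

```text
[[ 0.901  0.433 -0.001]
 [ 0.433 -0.901  0.001]
 [ 0.    -0.001 -1.   ]]
[ 0.94037623  0.34013608 -0.        ] [-0.34013608  0.94037623  0.        ] (array([ 45.42, -32.66, -13.66]), np.float64(5.770582845151978))
```

```bash
python3 -m inch '[{"xyz":[0,0,-8],"spin":0},{"xyz":[0,0,-13.7],"spin":5.8},{"xyz":[0,0,-13.7],"spin":5.8},{"xyz":[45.4,-32.7,-13.7],"spin":5.8},{"xyz":[45.4,-32.7,-13.7],"spin":5.8},{"xyz":[45.4,-32.7,-13.7],"spin":5.8},{"xyz":[45.4,-32.7,-13.7],"spin":5.8},{"xyz":[45.4,-32.7,-13.7],"spin":5.8},{"xyz":[45.4,-32.7,-13.7],"spin":5.8},{"xyz":[45.4,-32.7,-13.7],"spin":5.8},{"xyz":[45.4,-32.7,-13.7],"spin":5.8},{"xyz":[45.4,-32.7,-13.7],"spin":5.8},{"xyz":[45.4,-32.7,-13.7],"spin":5.8},{"xyz":[45.4,-32.7,-13.7],"spin":5.8},{"xyz":[45.4,-32.7,-13.7],"spin":5.8},{"xyz":[45.4,-32.7,-13.7],"spin":5.8},{"xyz":[45.4,-32.7,-13.7],"spin":5.8}]' 0
python3 - <<'E'
from h import *
print(shift(wheel(0,103)+[0,0,130],UY))
c=ctrl.camera_info("wrist");print({k:np.array(v).round(3).tolist() for k,v in c.items()})
o=ctrl.get_obs();i=ctrl.get_image("wrist");cv2.imwrite("pics/wr1.png",i[:,:,::-1]);print(o["ee_pos"],o["orientation"],o["ft_force"],o["t"])
E
```

```text
t: 1.8
ee_pos: [537.6, -72.4, 359.1]
orientation: [-3.093, -0.542, 0.002]
ft_force: [-0.9, -0.8, -0.4]
width: 87.7
(array([ 0.1 , -0.01,  0.01]), np.float64(-0.02559311103334494))
{'camera_matrix': [[297.319, 0.0, 252.621], [0.0, 297.319, 192.948], [0.0, 0.0, 1.0]], 'hand_eye': [[0.001, -0.959, -0.283, 78.478], [1.0, 0.001, -0.0, -0.458], [0.001, -0.283, 0.959, -163.575], [0.0, 0.0, 0.0, 1.0]]}
[537.57172134 -72.43321877 359.10488193] [-3.09340981e+00 -5.41542457e-01  2.17907464e-03] [-0.90955432 -0.82783562 -0.40872253] 1.8
```

View pics/wr1.png

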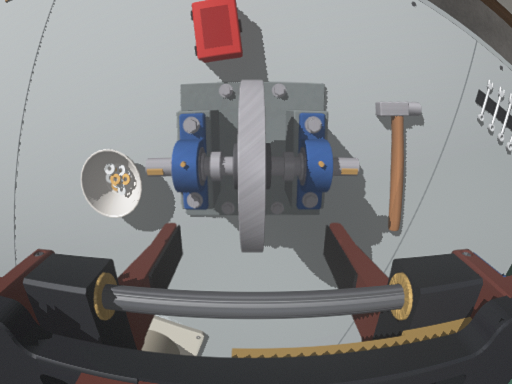

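Seen from the wrist, the rim is centred at column 252, in line with the jaws. The shaft ends are at (147,166) and (358,166). I'll check the centre with a ray cast.

Run:
```python
from h import *
c=ctrl.camera_info("wrist");K=np.array(c["camera_matrix"]);H=np.array(c["hand_eye"])
R=Ro.from_rotvec([-3.09340981,-.541542457,.002179]).as_matrix();p=np.array([537.57,-72.43,359.1])
def w(uv,z):
    d=np.array([uv[0]-K[0,2],uv[1]-K[1,2]]);r=np.hypot(*d);th=r/K[0,0]
    v=np.r_[d/r*np.sin(th),np.cos(th)];v=R@H[:3,:3]@v;o=p+R@H[:3,3];return o+v*(z-o[2])/v[2]
for uv,z in(((147,166.5),145),((358,166.5),145),((238.5,165),255),((266,165),255),((252,80),145),((252,250),145)):
    X=w(uv,z);print(uv,X.round(1),"rel C:",((X-C)@UX).round(1),((X-C)@UY).round(1))
```

```text
(147, 166.5) [492.3  63.9 145. ] rel C: 2.8 143.5
(358, 166.5) [ 589.4 -203.9  145. ] rel C: 3.0 -141.3
(238.5, 165) [557.4 -50.8 255. ] rel C: 25.0 13.5
(266, 165) [566.  -74.5 255. ] rel C: 25.0 -11.7
(252, 80) [643.6 -32.3 145. ] rel C: 112.3 1.6
(252, 250) [ 426. -111.  145.] rel C: -119.0 1.6
```

```bash
sed -i 's/^C=.*145.\]);UY/C=np.array([539.6,-70.6,145.]);UY/' h.py; python3 -c "
from h import *
print(C,shift(wheel(0,101),UY))"
```

```text
[539.6 -70.6 145. ] (array([ 0.29, -0.13, 13.22]), np.float64(-0.08805122215818528))
```

```bash
python3 -m inch '[{"xyz":[0.3,-0.1,4],"spin":0},{"xyz":[0.3,-0.1,8],"spin":0},{"xyz":[0.3,-0.1,11],"spin":0},{"xyz":[0.3,-0.1,13.2],"spin":0},{"xyz":[0.3,-0.1,13.2],"spin":0},{"xyz":[0.3,-0.1,13.2],"spin":0}]'
python3 -m inch '[{"xyz":[0,0,0],"spin":0},{"xyz":[0,0,0],"spin":0},{"xyz":[0,0,0],"spin":0},{"xyz":[0,0,0],"spin":0},{"xyz":[0,0,0],"spin":0},{"xyz":[0,0,0],"spin":0},{"xyz":[0,0,0],"spin":0},{"xyz":[0,0,0],"spin":0}]' 1
python3 - <<'E'
from h import *
o=ctrl.get_obs();print(o["ft_force"],o["moment"],o["width"],shift(wheel(0,101),UY))
print("cum rel top pose, rows (x,z) along arc per deg, r=101:")
for a in (5,10,15,20,25,30,35,40,45,50): print(a,np.round([10.1*np.sin(np.radians(a)),10.1*(1-np.cos(np.radians(a)))],2))
E
```

```text
t: 2.45
ee_pos: [539.6, -72.1, 227.8]
orientation: [-3.094, -0.537, 0.002]
ft_force: [0.3, -0.2, 0.5]
width: 87.8
t: 3.25
ee_pos: [539.2, -71.2, 227.6]
orientation: [-3.092, -0.536, 0.003]
ft_force: [-5.9, 19.9, 6.4]
width: 27.3
[-5.93174296 19.85132335  6.35971623] [3.1239221  0.8914284  0.09323263] 27.259339514475677 (array([ 0.06, -0.05,  0.06]), np.float64(-0.21710159429937903))
cum rel top pose, rows (x,z) along arc per deg, r=101:
5 [0.88 0.04]
10 [1.75 0.15]
15 [2.61 0.34]
20 [3.45 0.61]
25 [4.27 0.95]
30 [5.05 1.35]
35 [5.79 1.83]
40 [6.49 2.36]
45 [7.14 2.96]
50 [7.74 3.61]
```

The rim is gripped at a width of 27.3 mm. I'll relax the side load of about 20 N along the shaft and try a first small turn.

```bash
cat > log.py <<'E'
from h import *
import json
o=ctrl.get_obs();g=o["ee_pos"]+Ro.from_rotvec(o["orientation"]).as_matrix()@[0,0,-19]-C
x,y,z=g@UX,g@UY,g[2];F=o["ft_force"];fx,fy,fz=F@UX,F@UY,F[2]
T=(z*fx-x*fz)/1000  # moment of tool reaction about wheel y
M=o["moment"]@UY
phi=np.degrees(np.arctan2(x,z));s=dict(t=float(o["t"]),phi=phi,r=float(np.hypot(x,z)),y=float(y),fx=fx,fy=fy,fz=fz,T=T,M=M,w=float(o["width"]))
print({k:round(float(v),2) for k,v in s.items()},np.abs(o["qvel"]).max().round(3))
open("log.jsonl","a").write(json.dumps({k:float(v) for k,v in s.items()})+"\n")
E
python3 -m inch '[{"xyz":[0,-0.05,0],"spin":0},{"xyz":[0,-0.05,0],"spin":0}]' >/dev/null; python3 log.py
python3 -m inch '[{"xyz":[0.22,0,0.01],"spin":0},{"xyz":[0.44,0,0.02],"spin":0},{"xyz":[0.66,0,0.03],"spin":0},{"xyz":[0.88,0,0.04],"spin":0}]'>/dev/null; python3 log.py
python3 -m inch '[{"xyz":[0.22,0,0.03],"spin":0},{"xyz":[0.43,0,0.06],"spin":0},{"xyz":[0.65,0,0.08],"spin":0},{"xyz":[0.87,0,0.11],"spin":0}]' >/dev/null; python3 log.py
```

```text
{'t': 3.45, 'phi': -0.29, 'r': 101.62, 'y': 0.28, 'fx': -0.08, 'fy': 1.22, 'fz': 0.95, 'T': -0.01, 'M': -0.03, 'w': 25.77} 0.004
{'t': 3.85, 'phi': 3.13, 'r': 101.46, 'y': 0.29, 'fx': -12.36, 'fy': 1.02, 'fz': 10.9, 'T': -1.31, 'M': 2.26, 'w': 26.1} 0.041
{'t': 4.25, 'phi': 6.77, 'r': 101.34, 'y': 0.28, 'fx': -10.84, 'fy': 1.33, 'fz': 12.79, 'T': -1.24, 'M': 2.24, 'w': 25.87} 0.04
```

```bash
I="python3 -m inch"
$I '[{"xyz":[0.35,0,0.06],"spin":0},{"xyz":[0.7,0,0.13],"spin":0},{"xyz":[1.04,0,0.21],"spin":0},{"xyz":[1.38,0,0.29],"spin":0},{"xyz":[1.72,0,0.37],"spin":0}]' >/dev/null; python3 log.py
$I '[{"xyz":[0.33,0,0.11],"spin":0},{"xyz":[0.66,0,0.23],"spin":0},{"xyz":[0.99,0,0.35],"spin":0},{"xyz":[1.32,0,0.48],"spin":0},{"xyz":[1.65,0,0.62],"spin":0}]' >/dev/null; python3 log.py
$I '[{"xyz":[0.31,0,0.15],"spin":0},{"xyz":[0.62,0,0.32],"spin":0},{"xyz":[0.93,0,0.49],"spin":0},{"xyz":[1.24,0,0.67],"spin":0},{"xyz":[1.54,0,0.85],"spin":0}]' >/dev/null; python3 log.py
$I '[{"xyz":[0.29,0,0.2],"spin":0},{"xyz":[0.57,0,0.41],"spin":0},{"xyz":[0.85,0,0.62],"spin":0},{"xyz":[1.13,0,0.84],"spin":0},{"xyz":[1.4,0,1.07],"spin":0}]' >/dev/null; python3 log.py
```

```text
{'t': 4.75, 'phi': 15.7, 'r': 101.25, 'y': 0.32, 'fx': -10.27, 'fy': 1.73, 'fz': 12.22, 'T': -1.34, 'M': 1.9, 'w': 25.88} 0.06
{'t': 5.25, 'phi': 24.91, 'r': 101.55, 'y': 0.35, 'fx': -8.73, 'fy': 3.2, 'fz': 13.08, 'T': -1.36, 'M': 1.63, 'w': 26.23} 0.06
{'t': 5.75, 'phi': 34.19, 'r': 102.16, 'y': 0.34, 'fx': -7.11, 'fy': 3.93, 'fz': 12.72, 'T': -1.33, 'M': 1.36, 'w': 25.76} 0.06
{'t': 6.25, 'phi': 43.5, 'r': 103.14, 'y': 0.36, 'fx': -5.63, 'fy': 3.45, 'fz': 11.98, 'T': -1.27, 'M': 1.16, 'w': 25.61} 0.06
```

```bash
I="python3 -m inch"
$I '[{"xyz":[-0.28,0,-0.23],"spin":0},{"xyz":[-0.56,0,-0.46],"spin":0},{"xyz":[-0.84,0,-0.67],"spin":0},{"xyz":[-1.13,0,-0.88],"spin":0},{"xyz":[-1.42,0,-1.07],"spin":0}]' >/dev/null; python3 log.py
$I '[{"xyz":[-0.31,0,-0.18],"spin":0},{"xyz":[-0.62,0,-0.36],"spin":0},{"xyz":[-0.93,0,-0.53],"spin":0},{"xyz":[-1.25,0,-0.69],"spin":0},{"xyz":[-1.57,0,-0.83],"spin":0}]' >/dev/null; python3 log.py
$I '[{"xyz":[-0.33,0,-0.13],"spin":0},{"xyz":[-0.67,0,-0.26],"spin":0},{"xyz":[-1.0,0,-0.38],"spin":0},{"xyz":[-1.34,0,-0.48],"spin":0},{"xyz":[-1.68,0,-0.58],"spin":0}]' >/dev/null; python3 log.py
$I '[{"xyz":[-0.35,0,-0.08],"spin":0},{"xyz":[-0.7,0,-0.15],"spin":0},{"xyz":[-1.05,0,-0.21],"spin":0},{"xyz":[-1.4,0,-0.27],"spin":0},{"xyz":[-1.75,0,-0.31],"spin":0}]' >/dev/null; python3 log.py
$I '[{"xyz":[-0.36,0,-0.02],"spin":0},{"xyz":[-0.71,0,-0.03],"spin":0},{"xyz":[-1.07,0,-0.04],"spin":0},{"xyz":[-1.42,0,-0.04],"spin":0},{"xyz":[-1.78,0,-0.03],"spin":0}]' >/dev/null; python3 log.py
```

```text
{'t': 6.75, 'phi': 33.39, 'r': 102.45, 'y': 0.35, 'fx': 1.03, 'fy': 0.57, 'fz': -7.65, 'T': 0.52, 'M': -0.54, 'w': 25.99} 0.058
{'t': 7.25, 'phi': 23.18, 'r': 102.24, 'y': 0.32, 'fx': 1.19, 'fy': -1.44, 'fz': -10.56, 'T': 0.54, 'M': -0.55, 'w': 25.81} 0.058
{'t': 7.75, 'phi': 13.01, 'r': 102.58, 'y': 0.3, 'fx': 1.48, 'fy': -1.73, 'fz': -12.34, 'T': 0.43, 'M': -0.6, 'w': 25.93} 0.059
{'t': 8.25, 'phi': 2.96, 'r': 103.34, 'y': 0.28, 'fx': 4.32, 'fy': -2.69, 'fz': -16.51, 'T': 0.53, 'M': -0.96, 'w': 25.58} 0.064
{'t': 8.75, 'phi': -6.74, 'r': 104.51, 'y': 0.25, 'fx': 6.36, 'fy': -3.6, 'fz': -18.72, 'T': 0.43, 'M': -1.47, 'w': 26.07} 0.069
```

```bash
I="python3 -m inch"
$I '[{"xyz":[-0.34,0,0.1],"spin":0},{"xyz":[-0.69,0,0.21],"spin":0},{"xyz":[-1.04,0,0.32],"spin":0},{"xyz":[-1.38,0,0.44],"spin":0},{"xyz":[-1.73,0,0.56],"spin":0}]' >/dev/null; python3 log.py
$I '[{"xyz":[-0.33,0,0.14],"spin":0},{"xyz":[-0.66,0,0.29],"spin":0},{"xyz":[-0.98,0,0.45],"spin":0},{"xyz":[-1.3,0,0.62],"spin":0},{"xyz":[-1.6,0,0.79],"spin":0}]' >/dev/null; python3 log.py
$I '[{"xyz":[-0.3,0,0.17],"spin":0},{"xyz":[-0.61,0,0.35],"spin":0},{"xyz":[-0.91,0,0.53],"spin":0},{"xyz":[-1.21,0,0.72],"spin":0},{"xyz":[-1.5,0,0.92],"spin":0}]' >/dev/null; python3 log.py
$I '[{"xyz":[-0.28,0,0.23],"spin":0},{"xyz":[-0.56,0,0.47],"spin":0},{"xyz":[-0.85,0,0.72],"spin":0},{"xyz":[-1.13,0,0.98],"spin":0}]' >/dev/null; python3 log.py
$I '[{"xyz":[0.28,0,-0.23],"spin":0},{"xyz":[0.56,0,-0.46],"spin":0},{"xyz":[0.84,0,-0.67],"spin":0},{"xyz":[1.13,0,-0.88],"spin":0},{"xyz":[1.42,0,-1.07],"spin":0}]' >/dev/null; python3 log.py
$I '[{"xyz":[0.31,0,-0.18],"spin":0},{"xyz":[0.62,0,-0.36],"spin":0},{"xyz":[0.93,0,-0.53],"spin":0},{"xyz":[1.25,0,-0.69],"spin":0},{"xyz":[1.57,0,-0.83],"spin":0}]' >/dev/null; python3 log.py
```

```text
{'t': 9.25, 'phi': -15.44, 'r': 104.9, 'y': 0.2, 'fx': 3.2, 'fy': 3.25, 'fz': 2.63, 'T': 0.4, 'M': -1.02, 'w': 25.86} 0.073
{'t': 9.75, 'phi': -23.84, 'r': 105.26, 'y': 0.17, 'fx': 2.42, 'fy': 5.26, 'fz': 8.79, 'T': 0.61, 'M': -0.56, 'w': 25.5} 0.07
{'t': 10.25, 'phi': -32.04, 'r': 105.83, 'y': 0.15, 'fx': 2.02, 'fy': 4.79, 'fz': 6.3, 'T': 0.54, 'M': -0.77, 'w': 25.66} 0.07
{'t': 10.65, 'phi': -38.95, 'r': 105.92, 'y': 0.15, 'fx': -0.04, 'fy': 5.12, 'fz': 8.27, 'T': 0.55, 'M': -0.27, 'w': 25.89} 0.074
{'t': 11.15, 'phi': -30.64, 'r': 106.8, 'y': 0.18, 'fx': -3.82, 'fy': -6.14, 'fz': -17.16, 'T': -1.28, 'M': 0.74, 'w': 26.1} 0.066
{'t': 11.65, 'phi': -22.86, 'r': 107.01, 'y': 0.21, 'fx': -5.1, 'fy': -6.6, 'fz': -14.57, 'T': -1.11, 'M': 1.31, 'w': 25.63} 0.067
```

```bash
cat > fit.py <<'E'
import json,numpy as np
L=[json.loads(l) for l in open("log.jsonl")]
L=[l for l in L if l["t"]>3.8]
for i,l in enumerate(L): l["dir"]=l.get("dir") or (np.sign(l["phi"]-L[i-1]["phi"]) if i else 1)
g=lambda k:np.array([l[k] for l in L])
p=np.radians(g("phi"));d=g("dir")
for name,X,y in (("T only",np.c_[-d,np.cos(p),np.sin(p)],g("T")),
  ("T+M+L fx",np.c_[-d,np.cos(p),np.sin(p),-g("fx")],g("T")+g("M")),
  ("D=.56",np.c_[np.cos(p),np.sin(p),-g("fx")],g("T")+g("M")+.56*d)):
    c,r,*_=np.linalg.lstsq(X,y,rcond=None);k=0 if name=="D=.56" else 1
    A,B=c[k],c[k+1];s=np.sqrt(np.mean((X@c-y)**2));cov=np.sqrt(np.diag(np.linalg.inv(X.T@X)))*s
    # torque(phi)=A cos+B sin = -G sin(beta0+phi), heavy side at angle beta from bottom (positive turn raises)
    print(name,c.round(3),"sd",cov.round(3),"rms",s.round(3),"G",np.hypot(A,B).round(3),"turn needed from phi=0 pose: %.1f deg"%np.degrees(np.arctan2(A,-B)))
E
python3 fit.py
```

```text
T only [ 0.888 -0.424 -0.072] sd [0.016 0.017 0.04 ] rms 0.065 G 0.43 turn needed from phi=0 pose: -80.4 deg
T+M+L fx [ 0.63  -0.497 -0.127  0.174] sd [0.099 0.069 0.104 0.018] rms 0.166 G 0.513 turn needed from phi=0 pose: -75.6 deg
D=.56 [-0.462 -0.123  0.163] sd [0.049 0.105 0.008] rms 0.169 G 0.479 turn needed from phi=0 pose: -75.1 deg
```

The heavy side needs about a -80° turn from the start pose. I'll regrip at the +40° side and sweep through the predicted bottom to confirm the zero crossing.

```bash
I="python3 -m inch"
$I '[{"xyz":[0,0,0],"spin":0},{"xyz":[0,0,0],"spin":0},{"xyz":[0,0,0],"spin":0},{"xyz":[0,0,0],"spin":0},{"xyz":[0,0,0],"spin":0},{"xyz":[0,0,0],"spin":0}]' 0; python3 -c "
from h import *
print(shift(wheel(-20,160),UY),shift(wheel(40,140),UY),shift(wheel(40,101),UY))"
```

```text
t: 12.25
ee_pos: [500.2, -84.6, 224.8]
orientation: [3.094, 0.541, -0.03]
ft_force: [-0.4, 0.6, -1.0]
width: 70.2
(array([-1.39,  0.02, -5.13]), np.float64(-0.042356612723381204)) (array([13.16,  0.02, -1.09]), np.float64(-0.042356612723381204)) (array([10.71,  0.03,  1.94]), np.float64(-0.042356612723381204))
```

```bash
I="python3 -m inch"
$I '[{"xyz":[0,0,-3],"spin":0},{"xyz":[0,0,-6],"spin":0},{"xyz":[4,0,-6],"spin":0},{"xyz":[8,0,-6],"spin":0},{"xyz":[11,0,-5],"spin":0},{"xyz":[10.7,0,-2],"spin":0},{"xyz":[10.7,0,0.5],"spin":0},{"xyz":[10.7,0,1.9],"spin":0},{"xyz":[10.7,0,1.9],"spin":0},{"xyz":[10.7,0,1.9],"spin":0}]' 0; python3 log.py
$I '[{"xyz":[0,0,0],"spin":0},{"xyz":[0,0,0],"spin":0},{"xyz":[0,0,0],"spin":0},{"xyz":[0,0,0],"spin":0},{"xyz":[0,0,0],"spin":0},{"xyz":[0,0,0],"spin":0},{"xyz":[0,0,0],"spin":0},{"xyz":[0,0,0],"spin":0}]' 1 >/dev/null;python3 log.py
$I '[{"xyz":[0,0,0],"spin":0},{"xyz":[0,0,0],"spin":0}]' >/dev/null;python3 log.py
```

```text
t: 13.25
ee_pos: [600.9, -48.4, 204.5]
orientation: [3.094, 0.541, -0.029]
ft_force: [-0.2, -0.3, 0.5]
width: 87.9
{'t': 13.25, 'phi': 39.86, 'r': 102.27, 'y': -0.04, 'fx': -0.29, 'fy': -0.25, 'fz': 0.55, 'T': -0.06, 'M': -0.06, 'w': 87.88} 0.018
{'t': 14.05, 'phi': 39.88, 'r': 102.16, 'y': -0.03, 'fx': 0.14, 'fy': 0.27, 'fz': -0.07, 'T': 0.02, 'M': 0.05, 'w': 27.43} 0.001
{'t': 14.25, 'phi': 39.88, 'r': 102.15, 'y': 0.36, 'fx': 0.17, 'fy': 3.18, 'fz': 0.89, 'T': -0.05, 'M': 0.02, 'w': 25.64} 0.001
```

```bash
mv log.jsonl log1.jsonl; I="python3 -m inch"
$I '[{"xyz":[-0.28,0,-0.22],"spin":0},{"xyz":[-0.57,0,-0.43],"spin":0},{"xyz":[-0.86,0,-0.63],"spin":0},{"xyz":[-1.16,0,-0.82],"spin":0},{"xyz":[-1.46,0,-1.0],"spin":0}]' >/dev/null; python3 log.py
$I '[{"xyz":[-0.31,0,-0.17],"spin":0},{"xyz":[-0.63,0,-0.32],"spin":0},{"xyz":[-0.95,0,-0.46],"spin":0},{"xyz":[-1.28,0,-0.59],"spin":0},{"xyz":[-1.61,0,-0.71],"spin":0}]' >/dev/null; python3 log.py
$I '[{"xyz":[-0.34,0,-0.11],"spin":0},{"xyz":[-0.68,0,-0.2],"spin":0},{"xyz":[-1.02,0,-0.28],"spin":0},{"xyz":[-1.37,0,-0.36],"spin":0},{"xyz":[-1.72,0,-0.42],"spin":0}]' >/dev/null; python3 log.py
$I '[{"xyz":[-0.35,0,-0.04],"spin":0},{"xyz":[-0.71,0,-0.07],"spin":0},{"xyz":[-1.06,0,-0.09],"spin":0},{"xyz":[-1.42,0,-0.1],"spin":0},{"xyz":[-1.77,0,-0.11],"spin":0}]' >/dev/null; python3 log.py
$I '[{"xyz":[-0.35,0,0.02],"spin":0},{"xyz":[-0.71,0,0.06],"spin":0},{"xyz":[-1.06,0,0.1],"spin":0},{"xyz":[-1.42,0,0.14],"spin":0},{"xyz":[-1.77,0,0.19],"spin":0}]' >/dev/null; python3 log.py
```

```text
{'t': 14.75, 'phi': 29.63, 'r': 101.54, 'y': 0.34, 'fx': 0.29, 'fy': -0.81, 'fz': -10.43, 'T': 0.55, 'M': -0.49, 'w': 25.54} 0.059
{'t': 15.25, 'phi': 19.53, 'r': 101.47, 'y': 0.33, 'fx': 2.27, 'fy': 0.17, 'fz': -10.22, 'T': 0.56, 'M': -0.73, 'w': 25.68} 0.056
{'t': 15.75, 'phi': 9.5, 'r': 101.7, 'y': 0.29, 'fx': 4.93, 'fy': -0.47, 'fz': -11.78, 'T': 0.69, 'M': -1.11, 'w': 25.92} 0.061
{'t': 16.25, 'phi': -0.22, 'r': 102.2, 'y': 0.26, 'fx': 6.07, 'fy': 0.62, 'fz': -11.94, 'T': 0.62, 'M': -1.44, 'w': 25.77} 0.066
{'t': 16.75, 'phi': -9.41, 'r': 102.92, 'y': 0.23, 'fx': 8.82, 'fy': 1.66, 'fz': -7.7, 'T': 0.77, 'M': -1.78, 'w': 25.71} 0.067
```

```bash
I="python3 -m inch"
$I '[{"xyz":[-0.34,0,0.09],"spin":0},{"xyz":[-0.69,0,0.19],"spin":0},{"xyz":[-1.03,0,0.29],"spin":0},{"xyz":[-1.38,0,0.4],"spin":0},{"xyz":[-1.72,0,0.52],"spin":0}]' >/dev/null; python3 log.py
$I '[{"xyz":[-0.33,0,0.15],"spin":0},{"xyz":[-0.65,0,0.3],"spin":0},{"xyz":[-0.98,0,0.45],"spin":0},{"xyz":[-1.3,0,0.62],"spin":0},{"xyz":[-1.61,0,0.78],"spin":0}]' >/dev/null; python3 log.py
$I '[{"xyz":[-0.3,0,0.18],"spin":0},{"xyz":[-0.59,0,0.37],"spin":0},{"xyz":[-0.88,0,0.58],"spin":0},{"xyz":[-1.17,0,0.79],"spin":0},{"xyz":[-1.46,0,1.02],"spin":0}]' >/dev/null; python3 log.py
$I '[{"xyz":[-0.27,0,0.22],"spin":0},{"xyz":[-0.54,0,0.45],"spin":0},{"xyz":[-0.8,0,0.68],"spin":0},{"xyz":[-1.05,0,0.92],"spin":0}]' >/dev/null; python3 log.py
$I '[{"xyz":[0.28,0,-0.22],"spin":0},{"xyz":[0.56,0,-0.43],"spin":0},{"xyz":[0.85,0,-0.63],"spin":0},{"xyz":[1.14,0,-0.83],"spin":0},{"xyz":[1.44,0,-1.02],"spin":0}]' >/dev/null; python3 log.py
$I '[{"xyz":[0.31,0,-0.17],"spin":0},{"xyz":[0.62,0,-0.34],"spin":0},{"xyz":[0.93,0,-0.5],"spin":0},{"xyz":[1.25,0,-0.65],"spin":0},{"xyz":[1.57,0,-0.79],"spin":0}]' >/dev/null; python3 log.py
$I '[{"xyz":[0.33,0,-0.12],"spin":0},{"xyz":[0.67,0,-0.23],"spin":0},{"xyz":[1.01,0,-0.34],"spin":0},{"xyz":[1.35,0,-0.44],"spin":0},{"xyz":[1.69,0,-0.53],"spin":0}]' >/dev/null; python3 log.py; python3 fit.py
```

```text
{'t': 17.25, 'phi': -17.97, 'r': 103.67, 'y': 0.19, 'fx': 7.45, 'fy': 5.11, 'fz': 1.21, 'T': 0.77, 'M': -1.66, 'w': 25.65} 0.07
{'t': 17.75, 'phi': -26.19, 'r': 104.3, 'y': 0.19, 'fx': 6.08, 'fy': 5.97, 'fz': 7.43, 'T': 0.91, 'M': -1.32, 'w': 25.61} 0.069
{'t': 18.25, 'phi': -34.36, 'r': 104.6, 'y': 0.18, 'fx': 1.63, 'fy': 6.21, 'fz': 12.45, 'T': 0.88, 'M': -0.59, 'w': 26.0} 0.073
{'t': 18.65, 'phi': -40.41, 'r': 104.91, 'y': 0.15, 'fx': 0.48, 'fy': 6.14, 'fz': 12.39, 'T': 0.88, 'M': -0.6, 'w': 25.9} 0.065
{'t': 19.15, 'phi': -31.79, 'r': 105.29, 'y': 0.22, 'fx': -2.68, 'fy': -4.34, 'fz': -10.63, 'T': -0.83, 'M': 0.91, 'w': 25.94} 0.068
{'t': 19.65, 'phi': -23.31, 'r': 105.2, 'y': 0.24, 'fx': -4.76, 'fy': -4.95, 'fz': -10.9, 'T': -0.91, 'M': 1.19, 'w': 25.93} 0.069
{'t': 20.15, 'phi': -14.99, 'r': 104.84, 'y': 0.24, 'fx': -8.73, 'fy': -4.95, 'fz': -6.7, 'T': -1.07, 'M': 1.75, 'w': 26.23} 0.069
T only [0.673 0.17  0.405] sd [0.111 0.133 0.29 ] rms 0.362 G 0.439 turn needed from phi=0 pose: 157.2 deg
T+M+L fx [ 0.204 -0.032 -0.034  0.124] sd [0.099 0.069 0.155 0.019] rms 0.179 G 0.047 turn needed from phi=0 pose: -42.9 deg
D=.56 [-0.01   0.149  0.18 ] sd [0.099 0.21  0.015] rms 0.258 G 0.15 turn needed from phi=0 pose: -176.2 deg
```

```bash
cat > fit2.py <<'E'
import json,numpy as np
def load(f,off,first):
    L=[json.loads(l) for l in open(f)];L=[l for l in L if l["t"]>3.8 and not 12<l["t"]<14.3];o=[]
    for i,l in enumerate(L): o.append((l["phi"]+off,l["T"],np.sign(l["phi"]-L[i-1]["phi"]) if i else first))
    return o
def fit(D,n):
    p,T,d=np.array(D).T;p=np.radians(p);X=np.c_[-d,np.cos(p),np.sin(p)]
    c=np.linalg.lstsq(X,T,rcond=None)[0];s=np.std(X@c-T);print(n,c.round(3),"rms",s.round(3),"G",np.hypot(*c[1:]).round(3),"phi* %.1f"%-np.degrees(np.arctan2(-c[1],-c[2])))
a=load("log1.jsonl",0,1);b=load("log.jsonl",0,-1)
fit(a,"seg1");fit(b,"seg2 (own phi)");fit(a+[(x[0]-62.3,*x[1:]) for x in b],"joint(seg1 phi; -62.3 offset)")
E
python3 fit2.py
```

```text
seg1 [ 0.888 -0.424 -0.072] rms 0.065 G 0.43 phi* -80.4
seg2 (own phi) [ 0.879 -0.2   -0.319] rms 0.047 G 0.376 phi* -32.1
joint(seg1 phi; -62.3 offset) [ 0.889 -0.425  0.001] rms 0.064 G 0.425 phi* -90.2
```

The zero crossing is at about φ'=-28 on this grip. To tighten it, I'll regrip so the null sits near the top and sweep symmetrically across it.

```bash
I="python3 -m inch"
$I '[{"xyz":[0,0,0],"spin":0},{"xyz":[0,0,0],"spin":0},{"xyz":[0,0,0],"spin":0},{"xyz":[0,0,0],"spin":0},{"xyz":[0,0,0],"spin":0},{"xyz":[0,0,0],"spin":0}]' 0; mv log.jsonl log2.jsonl;python3 log.py; python3 -c "
from h import *
print(shift(wheel(15,101),UY))"
```

```text
t: 20.75
ee_pos: [513.9, -79.6, 227.4]
orientation: [3.094, 0.541, -0.015]
ft_force: [-0.4, -0.5, -0.2]
width: 70.3
{'t': 20.75, 'phi': -14.9, 'r': 104.96, 'y': 0.28, 'fx': -0.56, 'fy': -0.34, 'fz': -0.21, 'T': -0.06, 'M': 0.01, 'w': 70.26} 0.002
(array([5.33, 0.03, 0.34]), np.float64(-0.034237734679663845))
```

```bash
I="python3 -m inch"
$I '[{"xyz":[0,0,-3],"spin":0},{"xyz":[2.5,0,-4],"spin":0},{"xyz":[5.3,0,-3],"spin":0},{"xyz":[5.3,0,-1],"spin":0},{"xyz":[5.3,0,0.3],"spin":0},{"xyz":[5.3,0,0.3],"spin":0},{"xyz":[5.3,0,0.3],"spin":0}]' 0 
$I '[{"xyz":[0,0,0],"spin":0},{"xyz":[0,0,0],"spin":0},{"xyz":[0,0,0],"spin":0},{"xyz":[0,0,0],"spin":0},{"xyz":[0,0,0],"spin":0},{"xyz":[0,0,0],"spin":0},{"xyz":[0,0,0],"spin":0},{"xyz":[0,0,0],"spin":0}]' 1 >/dev/null;$I '[{"xyz":[0,0,0],"spin":0},{"xyz":[0,0,0],"spin":0}]' >/dev/null;python3 log.py; rm log.jsonl
$I '[{"xyz":[0.34,0,0.1],"spin":0},{"xyz":[0.67,0,0.21],"spin":0},{"xyz":[1.0,0,0.33],"spin":0},{"xyz":[1.33,0,0.46],"spin":0},{"xyz":[1.65,0,0.58],"spin":0}]' >/dev/null; python3 log.py
$I '[{"xyz":[0.31,0,0.15],"spin":0},{"xyz":[0.62,0,0.31],"spin":0},{"xyz":[0.93,0,0.47],"spin":0},{"xyz":[1.24,0,0.65],"spin":0},{"xyz":[1.54,0,0.83],"spin":0}]' >/dev/null; python3 log.py
$I '[{"xyz":[0.29,0,0.19],"spin":0},{"xyz":[0.57,0,0.39],"spin":0},{"xyz":[0.85,0,0.6],"spin":0},{"xyz":[1.13,0,0.82],"spin":0},{"xyz":[1.4,0,1.05],"spin":0}]' >/dev/null; python3 log.py
$I '[{"xyz":[-0.28,0,-0.23],"spin":0},{"xyz":[-0.56,0,-0.46],"spin":0},{"xyz":[-0.84,0,-0.67],"spin":0},{"xyz":[-1.13,0,-0.88],"spin":0},{"xyz":[-1.42,0,-1.07],"spin":0}]' >/dev/null; python3 log.py
$I '[{"xyz":[-0.31,0,-0.18],"spin":0},{"xyz":[-0.62,0,-0.36],"spin":0},{"xyz":[-0.93,0,-0.53],"spin":0},{"xyz":[-1.25,0,-0.69],"spin":0},{"xyz":[-1.57,0,-0.83],"spin":0}]' >/dev/null; python3 log.py
$I '[{"xyz":[-0.33,0,-0.13],"spin":0},{"xyz":[-0.67,0,-0.26],"spin":0},{"xyz":[-1.0,0,-0.38],"spin":0},{"xyz":[-1.34,0,-0.47],"spin":0},{"xyz":[-1.68,0,-0.55],"spin":0}]' >/dev/null; python3 log.py
$I '[{"xyz":[-0.35,0,-0.08],"spin":0},{"xyz":[-0.7,0,-0.15],"spin":0},{"xyz":[-1.05,0,-0.2],"spin":0},{"xyz":[-1.4,0,-0.25],"spin":0},{"xyz":[-1.75,0,-0.28],"spin":0}]' >/dev/null; python3 log.py
```

```text
t: 21.45
ee_pos: [563.3, -61.7, 223.8]
orientation: [3.094, 0.541, -0.017]
ft_force: [0.2, 0.1, -0.7]
width: 87.7
{'t': 22.45, 'phi': 14.63, 'r': 101.09, 'y': 0.33, 'fx': -0.29, 'fy': 0.46, 'fz': 0.97, 'T': -0.05, 'M': 0.01, 'w': 26.09} 0.002
{'t': 22.95, 'phi': 23.86, 'r': 101.38, 'y': 0.3, 'fx': -7.39, 'fy': 0.45, 'fz': 10.14, 'T': -1.1, 'M': 1.53, 'w': 25.83} 0.056
{'t': 23.45, 'phi': 33.17, 'r': 102.03, 'y': 0.38, 'fx': -6.65, 'fy': 1.27, 'fz': 12.04, 'T': -1.24, 'M': 1.4, 'w': 25.89} 0.061
{'t': 23.95, 'phi': 42.43, 'r': 103.07, 'y': 0.38, 'fx': -4.54, 'fy': 2.57, 'fz': 13.37, 'T': -1.28, 'M': 1.18, 'w': 25.82} 0.06
{'t': 24.45, 'phi': 32.31, 'r': 102.37, 'y': 0.37, 'fx': 0.8, 'fy': -2.52, 'fz': -10.41, 'T': 0.64, 'M': -0.65, 'w': 26.02} 0.062
{'t': 24.95, 'phi': 22.12, 'r': 102.32, 'y': 0.32, 'fx': 3.09, 'fy': -3.5, 'fz': -15.22, 'T': 0.88, 'M': -0.7, 'w': 25.96} 0.057
{'t': 25.45, 'phi': 12.14, 'r': 102.69, 'y': 0.3, 'fx': 5.44, 'fy': -4.28, 'fz': -15.41, 'T': 0.88, 'M': -1.13, 'w': 25.84} 0.061
{'t': 25.95, 'phi': 2.56, 'r': 103.54, 'y': 0.29, 'fx': 7.54, 'fy': -3.95, 'fz': -18.19, 'T': 0.86, 'M': -1.59, 'w': 25.64} 0.062
```

```bash
I="python3 -m inch"
$I '[{"xyz":[-0.35,0,0.04],"spin":0},{"xyz":[-0.71,0,0.09],"spin":0},{"xyz":[-1.06,0,0.14],"spin":0},{"xyz":[-1.42,0,0.2],"spin":0},{"xyz":[-1.77,0,0.26],"spin":0}]' >/dev/null; python3 log.py
$I '[{"xyz":[-0.34,0,0.09],"spin":0},{"xyz":[-0.69,0,0.19],"spin":0},{"xyz":[-1.03,0,0.29],"spin":0},{"xyz":[-1.38,0,0.4],"spin":0},{"xyz":[-1.72,0,0.52],"spin":0}]' >/dev/null; python3 log.py
$I '[{"xyz":[-0.33,0,0.15],"spin":0},{"xyz":[-0.66,0,0.29],"spin":0},{"xyz":[-0.99,0,0.43],"spin":0},{"xyz":[-1.31,0,0.58],"spin":0},{"xyz":[-1.63,0,0.73],"spin":0}]' >/dev/null; python3 log.py
$I '[{"xyz":[-0.3,0,0.17],"spin":0},{"xyz":[-0.61,0,0.35],"spin":0},{"xyz":[-0.91,0,0.53],"spin":0},{"xyz":[-1.21,0,0.72],"spin":0},{"xyz":[-1.5,0,0.92],"spin":0}]' >/dev/null; python3 log.py
$I '[{"xyz":[-0.28,0,0.21],"spin":0},{"xyz":[-0.56,0,0.43],"spin":0},{"xyz":[-0.84,0,0.66],"spin":0},{"xyz":[-1.11,0,0.9],"spin":0},{"xyz":[-1.38,0,1.1],"spin":0}]' >/dev/null; python3 log.py
$I '[{"xyz":[0.28,0,-0.22],"spin":0},{"xyz":[0.56,0,-0.43],"spin":0},{"xyz":[0.85,0,-0.63],"spin":0},{"xyz":[1.14,0,-0.83],"spin":0},{"xyz":[1.44,0,-1.02],"spin":0}]' >/dev/null; python3 log.py
$I '[{"xyz":[0.31,0,-0.17],"spin":0},{"xyz":[0.62,0,-0.34],"spin":0},{"xyz":[0.93,0,-0.5],"spin":0},{"xyz":[1.25,0,-0.65],"spin":0},{"xyz":[1.57,0,-0.79],"spin":0}]' >/dev/null; python3 log.py
$I '[{"xyz":[0.33,0,-0.12],"spin":0},{"xyz":[0.67,0,-0.23],"spin":0},{"xyz":[1.01,0,-0.34],"spin":0},{"xyz":[1.35,0,-0.44],"spin":0},{"xyz":[1.69,0,-0.53],"spin":0}]' >/dev/null; python3 log.py
$I '[{"xyz":[0.35,0,-0.08],"spin":0},{"xyz":[0.7,0,-0.14],"spin":0},{"xyz":[1.05,0,-0.2],"spin":0},{"xyz":[1.4,0,-0.24],"spin":0},{"xyz":[1.75,0,-0.28],"spin":0}]' >/dev/null; python3 log.py
cat >> fit2.py <<'E'
c=load("log.jsonl",0,1);a=load("log1.jsonl",-33.4,1) if 0 else load("log1.jsonl",-0,1)
b=load("log2.jsonl",0,-1);fit(b,"seg2 own");fit(c,"seg3 own")
fit([(x[0]+29.5,*x[1:]) for x in b]+c,"2+3");J=[(x[0]+91.8,*x[1:]) for x in a]+[(x[0]+29.5,*x[1:]) for x in b]+c
J=[(x[0]-0,*x[1:]) for x in J];fit(J,"all, seg3 phi")
E
sed -i 's/^a=load("log1.*$/a=b=None/;/^fit(a,"seg1")/d' fit2.py; python3 fit2.py
```

```text
{'t': 26.45, 'phi': -5.73, 'r': 103.9, 'y': 0.24, 'fx': 9.38, 'fy': 1.64, 'fz': -2.92, 'T': 0.94, 'M': -1.86, 'w': 25.83} 0.065
{'t': 26.95, 'phi': -13.45, 'r': 104.36, 'y': 0.21, 'fx': 8.72, 'fy': 5.04, 'fz': 4.22, 'T': 0.99, 'M': -1.77, 'w': 26.03} 0.067
{'t': 27.45, 'phi': -20.77, 'r': 104.71, 'y': 0.21, 'fx': 6.44, 'fy': 6.53, 'fz': 10.52, 'T': 1.02, 'M': -1.5, 'w': 26.09} 0.069
{'t': 27.95, 'phi': -27.93, 'r': 104.82, 'y': 0.21, 'fx': 1.99, 'fy': 6.61, 'fz': 16.54, 'T': 1.0, 'M': -0.72, 'w': 25.81} 0.067
{'t': 28.45, 'phi': -35.28, 'r': 104.55, 'y': 0.16, 'fx': 0.65, 'fy': 6.1, 'fz': 15.87, 'T': 1.01, 'M': -0.48, 'w': 25.84} 0.064
{'t': 28.95, 'phi': -26.4, 'r': 106.38, 'y': 0.25, 'fx': 0.74, 'fy': -5.45, 'fz': -16.41, 'T': -0.71, 'M': 0.25, 'w': 25.61} 0.066
{'t': 29.45, 'phi': -18.25, 'r': 107.46, 'y': 0.28, 'fx': -0.83, 'fy': -7.39, 'fz': -19.3, 'T': -0.73, 'M': 0.52, 'w': 26.06} 0.069
{'t': 29.95, 'phi': -10.52, 'r': 107.93, 'y': 0.3, 'fx': -5.97, 'fy': -6.91, 'fz': -16.22, 'T': -0.95, 'M': 1.19, 'w': 25.73} 0.068
{'t': 30.45, 'phi': -2.88, 'r': 108.22, 'y': 0.33, 'fx': -9.16, 'fy': -5.75, 'fz': -8.2, 'T': -1.04, 'M': 1.75, 'w': 25.66} 0.066
seg2 own [ 0.879 -0.2   -0.319] rms 0.047 G 0.376 phi* -32.1
seg3 own [ 0.931 -0.043 -0.382] rms 0.071 G 0.384 phi* -6.4
2+3 [ 0.912 -0.035 -0.393] rms 0.066 G 0.395 phi* -5.1
all, seg3 phi [ 0.906 -0.019 -0.421] rms 0.071 G 0.422 phi* -2.6
```

The null is at φ = -5±5 on this grip. I'll turn back to it, then regrip deeper on the rim, since the pads have crept out to r≈108.

```bash
I="python3 -m inch"; mv log.jsonl log3.jsonl
$I '[{"xyz":[-0.2,0,0],"spin":0},{"xyz":[-0.4,0,0.02],"spin":0},{"xyz":[-0.5,0,0.03],"spin":0},{"xyz":[-0.5,0,0.03],"spin":0},{"xyz":[-0.5,0,0.03],"spin":0}]' >/dev/null; python3 log.py
$I '[{"xyz":[0,0,0],"spin":0},{"xyz":[0,0,0],"spin":0},{"xyz":[0,0,0],"spin":0}]' >/dev/null; python3 log.py
$I '[{"xyz":[0,0,0],"spin":0},{"xyz":[0,0,0],"spin":0},{"xyz":[0,0,0],"spin":0},{"xyz":[0,0,0],"spin":0},{"xyz":[0,0,0],"spin":0},{"xyz":[0,0,0],"spin":0}]' 0 >/dev/null; python3 log.py
python3 -c "
from h import *
print(shift(wheel(-5,101),UY))"
```

```text
{'t': 30.95, 'phi': -4.67, 'r': 108.35, 'y': 0.28, 'fx': 8.35, 'fy': -1.44, 'fz': -14.98, 'T': 0.77, 'M': -1.8, 'w': 25.99} 0.003
{'t': 31.25, 'phi': -4.63, 'r': 108.36, 'y': 0.26, 'fx': 3.0, 'fy': -2.58, 'fz': -13.51, 'T': 0.21, 'M': -0.7, 'w': 25.82} 0.002
{'t': 31.85, 'phi': -4.62, 'r': 108.5, 'y': 0.27, 'fx': -0.18, 'fy': 0.06, 'fz': -0.66, 'T': -0.03, 'M': 0.0, 'w': 70.29} 0.004
(array([-0.02,  0.02,  0.75]), np.float64(-0.05176073178290608))
```

```bash
I="python3 -m inch"
$I '[{"xyz":[0,0,0.4],"spin":0},{"xyz":[0,0,0.75],"spin":0},{"xyz":[0,0,0.75],"spin":0}]' 0 >/dev/null
$I '[{"xyz":[0,0,0],"spin":0},{"xyz":[0,0,0],"spin":0},{"xyz":[0,0,0],"spin":0},{"xyz":[0,0,0],"spin":0},{"xyz":[0,0,0],"spin":0},{"xyz":[0,0,0],"spin":0},{"xyz":[0,0,0],"spin":0},{"xyz":[0,0,0],"spin":0}]' 1 >/dev/null; python3 log.py
$I '[{"xyz":[0,0,0],"spin":0},{"xyz":[0,0,0],"spin":0},{"xyz":[0,0,0],"spin":0},{"xyz":[0,0,0],"spin":0},{"xyz":[0,0,0],"spin":0}]'; python3 log.py
python3 - <<'E'
from h import *
im=[ctrl.get_image(n)[:,:,::-1] for n in("top","side")]
for n,i in zip(("top","side"),im): cv2.imwrite(f"pics/{n}1.png",i)
a=cv2.resize(im[0][130:290,180:420],None,fx=2,fy=2);b=cv2.resize(im[1][110:270,190:350],None,fx=2,fy=2)
cv2.imwrite("pics/final.png",np.hstack([a,b]))
for n,i in(("top",im[0]),):
    o=cv2.imread("pics/top0.png")
    for nm,(y0,y1,x0,x1) in dict(red=(140,185,232,275),bowl=(238,290,190,245),ham=(155,240,355,405)).items():
        print(nm,"mean abs diff",np.abs(o[y0:y1,x0:x1].astype(int)-i[y0:y1,x0:x1]).mean().round(2))
E
```

```text
{'t': 32.95, 'phi': -5.2, 'r': 100.31, 'y': 0.49, 'fx': 0.15, 'fy': -0.08, 'fz': -0.62, 'T': 0.01, 'M': -0.01, 'w': 27.29} 0.002
t: 33.45
ee_pos: [531.0, -73.4, 225.9]
orientation: [3.094, 0.541, 0.005]
ft_force: [-0.3, -3.5, -1.1]
width: 25.7
{'t': 33.45, 'phi': -5.2, 'r': 100.28, 'y': 0.3, 'fx': -1.46, 'fy': -3.19, 'fz': -1.11, 'T': -0.16, 'M': 0.04, 'w': 25.66} 0.003
red mean abs diff 3.49
bowl mean abs diff 4.24
ham mean abs diff 4.03
```

View pics/final.png

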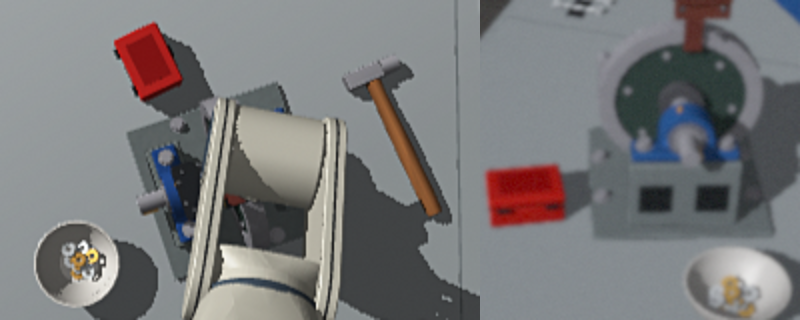

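The fingers hold the rim near the top. The key has turned out of sight, which fits a turn of about 95°, and the fuse box, bowl and hammer look unmoved. I'm handing in the job.

```bash
python3 -c "
from workcell import ctrl
print(ctrl.close_job())"
```

```text
the job is handed in; nothing more can be done
None
```

I turned the wheel by the rim about 95° the negative way (top of the rim towards -x), so the heavy side should now be at the bottom. I handed the job in at about 33.5 s with the rim still gripped.

**Finding the heavy side:** I swept the rim back and forth under three grips and compared the pull in each direction. The combined fit gives a counterweight pull of about 0.42 N m, within the stated range. It puts the balance point at about -3° on the last sweep's grip. The separate fits disagree somewhat: -6° for the last sweep and -5° for the last two together. The first sweep alone was furthest off, putting it about 10° from the combined fit. I stopped at -5° and estimate the heavy side is within about 10° of the bottom.

**Last checks:**
- **Grip:** the fingers are closed on the rim at 25.7 mm, with the grasp point about 100 mm from the centre and 0.3 mm off the mid-plane.
- **Stillness:** the joint speeds are about zero and the wrist force is under 4 N.
- **Other objects:** the fuse box, bowl and hammer look unmoved in the top view, and the image differences there are small.

**Not confirmed:**
- **Turn angle:** the key is no longer visible from the cameras, so the angle comes from the arm's position only.
- **Pad creep:** the pads crept several millimetres outwards along the rim during the sweeps. I regripped deeper before finishing.

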